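# Raise the heavy flap of the shielded sample chest with its press lever

## Robot

A 6-joint arm with a two-finger parallel gripper is mounted at the origin on a cart in front of the work surface, level with it; the furniture and walls round the work are solid. World frame = base frame: x ahead of the robot, y to its left, z up, the work surface at z = 0. Lengths are in mm, angles in rad, forces in N, time in s.
With the tool pointing down it reaches from about 350 to 875 mm from the base axis. Payload 4.2 kg.
Tool frame: the origin (TCP) lies on the mounting face of the last link; the fingertips stand 173 mm ahead of it and the grasp point (between the pads) lies grip_point_offset ahead of it (grip_point_offset is the distance from the TCP to the grasp point, in mm); z points along the fingers, y is the line along which they close (so a half turn about z gives the same grasp; the last joint's range is limited). The gripper opens to 85 mm and grips with 20 to 120 N. Pads are 22 mm wide; open, the fingers measure 114 mm over their backs; the gripper's body (76 mm by 85 mm) begins 54 mm behind the grasp point. The pads swing forward as they close: fully open they stand 13 mm farther back than shut.
Start: joints at [1.533, 0.385, 0.008, 0, -1.194, -0.259], TCP at [182.756, 597.662, 404.712] pointing down, gripper open.
Joint ranges: [-3.14, 3.14], [-1.21, 2.06], [-1.07, 1.41], [-3.16, 2.05], [-2.99, -0.16], [-3.1, 3.1]. Speed limits (rad/s): [2.79, 2.79, 3.14, 3.14, 3.14, 3.14].

## Interface

Orientations are given as a unit quaternion [x, y, z, w].
In Python, from bench import read_state, get_image, job_done, recognise, place_of, grip_point_offset gives the robot as it stands. The module is installed in compiled form; this text tells all that it offers.
- The arm moves only by the tool carry_out, never from a script. Its arguments are lists of equal length, an entry for each row: "slide": the shift along the tool's x, y, z in m, a list of three; "roll": the turn about the tool's z in degrees; "claw": the finger opening in m, from 0 to 0.0854. A call has 1 to 8 rows; each row is the pose to reach, as a shift and turn from the pose commanded when the call began, along the tool's axes at that moment; what a row does not reach only later rows make up. A row lasts 1/8 s, in which the tool goes at most 62.5 mm and 10.7 degrees, less where a joint would pass 70% of its speed; a pose out of reach is approached as far as the arm can. A call with a gripper value outside its range is refused whole. The fingers move at their own pace and stop on an object; the grip force is fixed at half the most. Time passes only in rows, so rows that repeat a pose let the fingers close. It gives the time, the measured TCP pose, the force, the opening and the grip force at its end, in the units of the state.
- read_state(): the state, without advancing time (a new reading comes with each control period).
- get_image(name): name is "scene" or "top" or "wrist"; returns a dict with "img" (384x512x3 uint8, red, green, blue), "z_map" (384x512 float32, mm along the optical axis (not along the pixel's ray), 0 where there is no reading), "mtx" (3x3 intrinsics, pixels), "k1" (the pictures are not rectified: a ray, as slopes to the right and down, at radius r is drawn at 1 + k1 r^2 times it, then the intrinsics apply), "world_from_camera" (4x4, takes a point from camera to world coordinates); the wrist camera has in their place "T_tool_cam" (4x4, takes a point from camera to tool coordinates, whose origin is the TCP and whose axes are the flange's). Camera axes: x right, y up, looking along -z (the intrinsics and any distortion apply to the point x, -y, -z); pixel columns grow to the right and rows downward; lengths in mm; the calibration is good to about 2 mm. A picture is of the moment at which its call begins: read the wrist's pose just before it.
- job_done(): hands the job in; it is judged then, once.
Trained networks look in a picture, given as the dict that the camera call returned (one of the last four; its "shot" number tells which), for a name from the list of things; names that differ only in an ending like _2 or _b are one class to them, and where a whole thing is asked for, a point or a joint stands for the part that bears it (a point fixed in the world has none). Each returns a list of dicts, best first, with "conf" (0 to 1); they miss things now and then, are a little off and sometimes report something else, mostly with a low value. They report only what shows in the picture. A call takes as long as a camera call.
- recognise(picture, thing): "at" ([column, row] in pixels, amid what is visible of it).
- place_of(picture, thing): "at" ([column, row] in pixels: a listed point, or the origin of a listed thing).
The state is a dict: "clock": time; "joints": joint angles; "joint_vel": joint speeds; "joint_efforts": joint torques, N m; "position": TCP position; "ee_rot": TCP orientation; "contact_force": force on the tool from outside, world axes, zero at the start; "wrist_torque": the same for the moment, N m; "gripper_width": finger opening in mm; "grasp_force": force on a finger pad.
Only numpy, scipy, OpenCV 4.12 (cv2) and the standard library are available. Lean on these libraries where they do the work, as an engineer would, in place of code of your own. Each camera call takes 0.05 s, during which the arm holds its last target. There are 200 camera calls.

## Task

Open the shielded sample chest with its press lever, using only the fingertips and grasping nothing: first push the upright peg of the safety prop toward the chest so that the prop swings well clear from under the lever while the flap is still shut, then press the tread at the lever's long end all the way down so that the short end raises the heavy steel flap. Finish while still pressing the lever down, holding the flap up. Do not touch the flap itself, do not lift the lever out of its supports, and leave the things standing around where they are.

Things in the scene. Friction and masses are not known exactly. Their poses are not given: they have to be found in the camera images.
- lifter: Fixed chest-and-lever unit on the bench. Origin: bench level, straight below the lever's cross pin; x along the lever toward the chest (away from the robot, give or take its yaw), y left, z up. All offsets here are in this frame, mm. Base plate 8 high, x -230 to 180, y -38 to 38. Two grey cheeks (x -28 to 28, outer faces y -32 and 32, 114 high) carry the pin in slots open at the top.
- chest_mid (a point): Inner floor of the grey open chest, at x 135, y 0, z 10. The chest spans x 92 to 178, is 170 wide and 103 high, and holds two brown vials under the flap.
- stop_top (a point): Top centre of the round rubber-topped stop under the lever's long end: x -185, y 0, 33 high, diameter 26. It is a sprung buffer that yields up to 8 mm at about 1.5 N per mm; the lever is fully down when the bar rests on it (the point is where the top stands before it yields).
- flap (a joint): Opening of the chest's flap in rad: 0 shut, grows as its front lip rises; hinge line along y at x 175, z 103. Plain steel plate 134 x 178 x 24 mm, about 4.5 kg, top 128 high when shut; it overhangs the chest toward the lever (front edge x 44). It falls shut when the lever is let go. With the lever fully down on its stop it reads about 0.31.
- flap_lip (a point): Middle of the flap's front edge, half way up its thickness.
- prop (a joint): Swing of the safety prop in rad: -0.1 to 0.1 at the start, its inner arm under the lever, blocking it after a few mm; grows (clockwise from above) as the peg is pushed toward the chest; clear of the lever from 0.8, well clear at 1.0 to 1.3, end stop 1.45. Stays where it is left; about 1 N at the peg moves it.
- prop_post (a point): Top of the prop's upright pivot post, its turning axis: x -60, y 78, z 107. The prop is a flat steel bar 20 wide, 10 thick, z 93 to 103: the inner arm reaches 86 from the axis toward the lever, the tail 74 the other way, away from the lever, and carries the peg.
- peg_top (a point): Centre of the top of the prop's upright steel peg: diameter 14, from the bar's top (103 high) up to 141 high, 65 from the post's axis; at swing s it stands at x -60 + 65 sin(s), y 78 + 65 cos(s).
- prop_tip (a point): Middle of the top edge of the prop's inner end (top face 103 high).
- lever: Loose steel lever 293 long, bar 24 wide, 16 thick, 0.45 kg, resting by its cross pin in the cheeks. Origin on the pin's axis, 100 above the bench; axes parallel to the unit's at rest (the bar then slopes 0.28 rad, long end up). The short end, a roller 68 from the pin, lies under the flap's lip; the long end points to the robot. Pressing turns it by about 0.55 rad until the bar meets the stop.
- tread (a point): Centre of the top of the dark ribbed tread plate (56 x 56 mm, 6 thick) on the lever's long end, 197 from the pin. At rest x -186, about 164 high, sloping 0.28 rad down toward the chest; fully pressed x -193, about 56 high, sloping as much the other way. Pressing it takes about 5 to 11 N; press straight down on its middle.
- lever_pin (a point): Middle of the lever's cross pin, 100 above the bench while it rests in the cheeks.
- weight_200: Bystander: knobbed steel weight, 30 dia x 44 mm, right of the lever. Origin: centre of underside (so for all bystanders).
- weight_100: Bystander: smaller knobbed weight, 24 dia x 35 mm, right of the lever.
- petri_1: Bystander: closed petri dish, 90 dia x 15 mm, left of the lever's long end.
- sticky_pad: Bystander: note pad, 76 x 76 x 13 mm, right of the lever's long end.
- stir_bar: Bystander: white stir bar, 9 x 40 x 9 mm, left of the lever.
- beaker: Bystander: glass beaker, 54 dia x 68 mm, to the right, before the hotplate.

How it is judged (in metres and radians):
On the way:
1. the prop is swung clear of the lever while the flap is still shut (value of joint prop above 0.9 rad and value of joint flap below 0.08 rad), for 0.2 s.
At the end, for the whole second after the job is handed in: The flap is held still at more than 0.28 rad by the lever's short end, the fingers press on the lever with more than 1.5 N, the prop is clear (over 0.8 rad), and the lever's pin lies in its supports (within 8 mm of its height) (value of joint flap above 0.28 rad and velocity of joint flap below 0.1 rad/s and value of joint prop above 0.8 rad and contact force between the fingers and lever above 1.5 N and contact force between lever and flap above 2 N and distance between lever_pin and lifter below 0.108 m); the arm keeps its last pose, push and grip.
It fails at once if the robot touches the flap (contact force between any of the fingers, the arm and flap above 0.5 N).
It fails at once if the lever is lifted out of its supports (z of lever_pin in the frame of lifter above 0.112 m).
It fails at once if a bystander is moved by more than 25 mm (distance of any of weight_200, weight_100, petri_1, sticky_pad, stir_bar, beaker from where it was at the start of the episode above 0.025 m).
It also fails if it takes over 40 s, if anything falls off the work surface, if the arm or the gripper's body presses on something with over 40 N, if the wrist force passes 120 N, or if a joint passes its speed limit or range.

## Working session

There is one attempt and no reset: what is moved stays moved. The work goes in short steps, Python scripts to look and compute and a tool call to move; the robot and the scene stay as the last step left them, time stands still between calls to the robot, and variables do not carry over. Pictures are saved under pics/ and viewed, at most 10 in all, crops included, and the job is handed in when it is done.

Besides the shell and the picture viewer there is one more tool, called after "Emit:" as a command line: name --pt "numbers of a row" for each row, then --argument value for the rest. carry_out: Moves the arm, as the interface text tells. Its arguments: {"type":"object","properties":{"slide":{"type":"array"},"roll":{"type":"array"},"claw":{"type":"array"}},"required":["slide","roll","claw"]}

```bash
mkdir -p pics
cat > h.py <<'E'
import numpy as np, cv2
from bench import *
def ray(p,uv):
    K=np.array(p["mtx"]);q=np.array([(uv[0]-K[0,2])/K[0,0],(uv[1]-K[1,2])/K[1,1]])
    s=q.copy()
    for _ in range(20): s=q/(1+p["k1"]*(s@s))
    return np.array([s[0],-s[1],-1.])
def pt(p,uv,z=None,T=None):
    """world point at height z, or by depth map"""
    T=np.array(p["world_from_camera"]) if T is None else T
    r=ray(p,uv)
    if z is None:
        u,v=int(round(uv[0])),int(round(uv[1]));w=p["z_map"][max(v-1,0):v+2,max(u-1,0):u+2];d=np.median(w[w>0]) if (w>0).any() else np.nan
        return T[:3,:3]@(r*d)+T[:3,3]
    R=T[:3,:3]@r
    return T[:3,3]+R*(z-T[2,3])/R[2]
E
python3 - <<'E'
from h import *
np.set_printoptions(precision=1,suppress=True)
s=read_state();print(s["clock"],s["position"],s["ee_rot"],s["contact_force"],grip_point_offset)
Z=dict(stop_top=33,prop_post=107,peg_top=141,prop_tip=103,tread=164,lever_pin=100,lifter=0,flap_lip=115)
for n in("top","scene"):
    p=get_image(n);cv2.imwrite(f"pics/{n}.png",p["img"][:,:,::-1])
    for k,z in Z.items():
        r=place_of(p,k)
        for a in r[:1]: print(n,k,round(a["conf"],2),np.array(a["at"]),pt(p,a["at"],z),pt(p,a["at"]))
E
```

```text
0.0 [182.7 597.5 403.6] [ 1.  -0.1 -0.   0. ] [ 0.1  0.9 -0.1] 154.70000000000002
top stop_top 0.9 [225.8 257.7] [431.4   5.5  33. ] [423.7  -3.8 166.9]
top prop_post 0.89 [199.5 216.1] [563.8  74.5 107. ] [563.4  74.2 109.4]
top peg_top 0.53 [173.9 216. ] [564.6 148.8 141. ] [590.3 177.6   0.8]
top prop_tip 0.56 [225.  213.1] [567.4  -6.4 103. ] [564.1  -7.6 121.3]
top tread 0.69 [220.7 255. ] [432.9  10.8 164. ] [432.9  10.8 164.1]
top lever_pin 0.76 [221.1 197.6] [619.4   2.9 100. ] [617.2   2.1 110. ]
top lifter 0.85 [228.1 205.4] [612.2 -12.6   0. ] [589.5 -18.5 112.5]
top flap_lip 0.56 [226.  185.6] [653.9 -16.4 115. ] [657.9 -15.5  99.8]
scene stop_top 0.6 [179.3 216.8] [437.1 -19.   33. ] [440.5  -8.4  24.7]
scene prop_post 0.68 [206.9 164.9] [565.4  78.6 107. ] [564.3  75.9 108.7]
scene peg_top 0.47 [185.5 203.8] [ 424. -117.  141.] [489.4  73.9  -0.7]
scene prop_tip 0.49 [218.8 181.4] [559.1 -11.5 103. ] [556.7 -16.6 106.5]
scene tread 0.96 [172.7 172.4] [435.9  -7.8 164. ] [438.6   0.7 158.8]
scene lever_pin 0.79 [233.8 178.5] [603.7 -13.3 100. ] [597.6 -25.  108.2]
scene lifter 0.88 [235.9 206.9] [611.2 -10.8   0. ] [595.3 -40.6  24.5]
scene flap_lip 0.85 [251.6 169.9] [656.9 -18.2 115. ] [658.6 -15.2 113. ]
```

View pics/top.png

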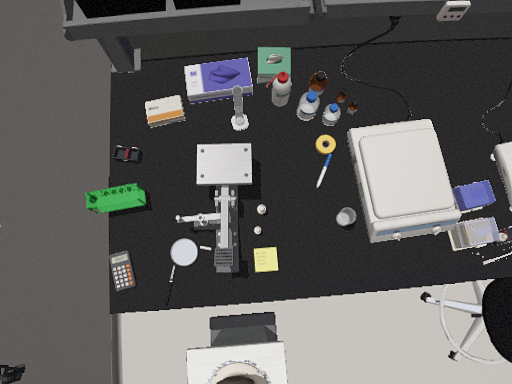

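View pics/scene.png

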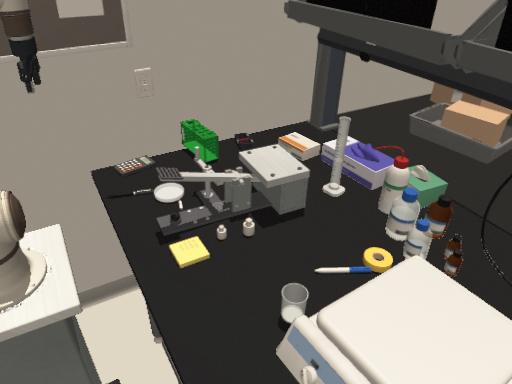

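The top view shows the unit with its tread at about (226,250), the peg at about (179,218), the post near (200,217) and the flap at (197–252,144–184). Petri dish, stir bar, pad and weights stand around it. Next I fit the unit's pose.

Run:
```python
from h import *
from scipy.optimize import least_squares
np.set_printoptions(precision=1,suppress=True)
p=get_image("top");
P=np.array([[pt(p,(u,v)) for u in range(160,270)] for v in range(135,285)])
m=(P[...,2]>121)&(P[...,2]<135)&(P[...,0]>640)
r=cv2.minAreaRect(P[m][:,:2].astype(np.float32));print("flap rect",m.sum(),r)
n=(P[...,2]>125)&(P[...,0]<640)&(P[...,0]>390)
vs,us=np.where(n&(P[...,1]>100));print("peg px",us.mean()+160 if len(us) else None,vs.mean()+135 if len(vs) else None,P[n&(P[...,1]>100)])
t=n&(abs(P[...,1])<60)&(P[...,0]<480);q=P[t];print("tread",cv2.minAreaRect(q[:,:2].astype(np.float32)),q.mean(0))
M=dict(stop_top=(-185,0,33),prop_post=(-60,78,107),tread=(-186,0,164),lever_pin=(0,0,100),lifter=(0,0,0),flap_lip=(44,0,115))
obs=[]
for n_ in("top","scene"):
    pp=p if n_=="top" else get_image(n_)
    for k,c in M.items():
        for a in place_of(pp,k)[:1]: obs.append((c[:2],pt(pp,a["at"],c[2])[:2]))
c=np.array([o[0] for o in obs]);w=np.array([o[1] for o in obs])
f=lambda x:(c@np.array([[np.cos(x[2]),np.sin(x[2])],[-np.sin(x[2]),np.cos(x[2])]])+x[:2]-w).ravel()
s=least_squares(f,[612,0,0],loss="soft_l1",f_scale=5);print(s.x[:2],"yaw %.3f"%s.x[2]);print(f(s.x).reshape(-1,2))
print([ (a["at"],a["conf"],pt(p,a["at"],141)) for a in place_of(p,"peg_top")])
cv2.imwrite("pics/c.png",cv2.resize(p["img"][135:285,150:270,::-1],None,fx=4,fy=4,interpolation=cv2.INTER_CUBIC))
```

```text
flap rect 2214 ((724.6898803710938, -13.899574279785156), (176.63006591796875, 135.6517791748047), 85.24994659423828)
peg px 177.53333333333333 217.86666666666667 [[563.8 139.2 140.7]
 [564.3 137.  136.6]
 [561.1 142.6 140.1]
 [560.8 139.4 140.3]
 [560.7 136.5 139.5]
 [560.7 133.7 138.2]
 [558.2 142.9 138.8]
 [557.8 139.7 139.5]
 [557.8 136.9 138.2]
 [557.8 134.1 136.7]
 [555.2 143.2 138.2]
 [554.8 140.  138.9]
 [554.8 137.2 137.5]
 [555.2 134.7 134. ]
 [552.4 138.1 133.3]]
tread ((440.76708984375, 4.0552825927734375), (53.63597869873047, 76.06888580322266), 86.63646697998047) [434.9   3.8 161.4]
[615.6  -7.1] yaw -0.059
[[ -0.6  -3.1]
 [-14.3   0.6]
 [  0.3  -2.6]
 [  2.9  -9.1]
 [  6.3   1. ]
 [ -0.9   7.4]
 [ -7.    5.1]
 [  1.3  -1.3]
 [  0.4   5.3]
 [  3.1  -0.5]
 [  0.6   0.7]
 [ -1.4  -3.1]]
[([175.3, 218.1], 0.75, array([557.7, 144.7, 141. ])), ([224.0, 257.4], 0.55, array([426.5,   3.3, 141. ]))]
```

View pics/c.png

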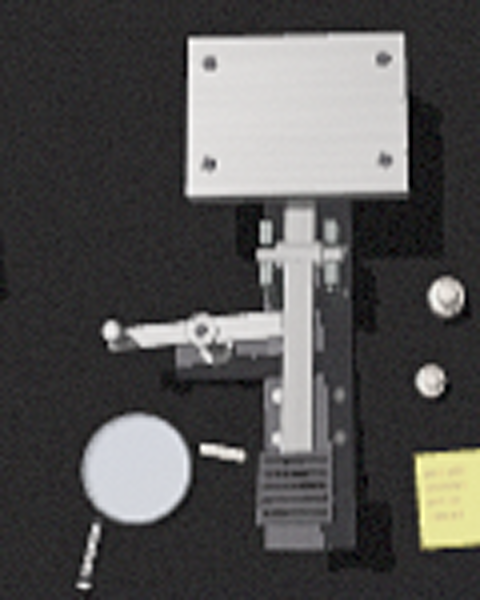

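The peg stands at about (112,330) in the crop, the prop's arm lies under the lever and the tread is at (293,488). Unit origin is about (614,−7) with yaw −0.06. Now I plan the approach behind the peg.

```bash
cat >> h.py <<'E'
from scipy.spatial.transform import Rotation
O=np.array([614,-7.2]);YAW=-0.06
def U(x,y,z):
    c,s=np.cos(YAW),np.sin(YAW);return np.array([O[0]+c*x-s*y,O[1]+s*x+c*y,z])
def go(pts):
    s=read_state();R=Rotation.from_quat(s["ee_rot"]);p=np.array(s["position"])
    print(s["clock"],"tip",(p+R.apply([0,0,173])).round(1),"F",np.round(s["contact_force"],1),"w",s["gripper_width"])
    print("tool x in world",R.apply([1,0,0]).round(3),"z",R.apply([0,0,1]).round(3))
    for q in pts: print(np.round(q,1),"->",(R.inv().apply(np.array(q)-R.apply([0,0,173])-p)/1000).round(4))
def fin(s,z,d=20): return U(-60+65*np.sin(s)-d*np.cos(s),78+65*np.cos(s)+d*np.sin(s),z)
E
python3 -c "
from h import *
go([U(-100,143,230),U(-100,143,116)])"
```

```text
1.65 tip [182.7 597.7 231.7] F [-0.8 -0.5 -0.5] w 85.3575416058512
tool x in world [ 0.956 -0.292 -0.   ] z [-0. -0. -1.]
[522.8 141.5 230. ] -> [0.4585 0.3368 0.0017]
[522.8 141.5 116. ] -> [0.4585 0.3368 0.1157]
```

Emit:
carry_out --pt "0.055 0.04 0" --pt "0.11 0.08 0" --pt "0.165 0.12 0" --pt "0.22 0.16 0" --pt "0.275 0.2 0" --pt "0.33 0.24 0" --pt "0.385 0.28 0" --pt "0.43 0.315 0" --roll '[-2,-4,-6,-8,-10,-12,-13.5,-13.5]' --claw '[0,0,0,0,0,0,0,0]'

```text
clock: 2.65
position: [483.4, 195.7, 405.1]
ee_rot: [1.0, -0.03, 0.0, -0.0]
contact_force: [1.5, -0.0, 1.1]
gripper_width: -0.2
grasp_force: 0.0
```

Emit:
carry_out --pt "0 0 0" --pt "0 0 0" --roll '[0,0]' --claw '[0,0]'

```text
clock: 2.9
position: [482.5, 197.3, 404.7]
ee_rot: [1.0, -0.031, -0.0, -0.0]
contact_force: [0.9, 0.7, 0.1]
gripper_width: 0.0
grasp_force: 0.0
```

Run:
```python
from h import *
go([U(-105,143,230),U(-105,143,116)])
s=read_state();p=get_image("wrist")
T=np.eye(4);T[:3,:3]=Rotation.from_quat(s["ee_rot"]).as_matrix();T[:3,3]=s["position"]
T=T@np.array(p["T_tool_cam"])
for k,z in(("peg_top",141),("prop_post",107),("tread",164)):
    for a in place_of(p,k)[:1]: print(k,a["conf"],a["at"],pt(p,a["at"],z,T).round(1))
cv2.imwrite("pics/w.png",p["img"][:,:,::-1])
```

```text
2.9 tip [482.5 197.3 231.7] F [0.9 0.7 0.1] w 0.04276807651215033
tool x in world [ 0.998 -0.062 -0.   ] z [-0.  0. -1.]
[517.8 141.8 230. ] -> [0.0387 0.0532 0.0017]
[517.8 141.8 116. ] -> [0.0387 0.0532 0.1157]
peg_top 0.7 [295.6, 169.9] [500.4 166.4 141. ]
prop_post 0.85 [405.9, 74.9] [562.6  74.8 107. ]
```

View pics/w.png

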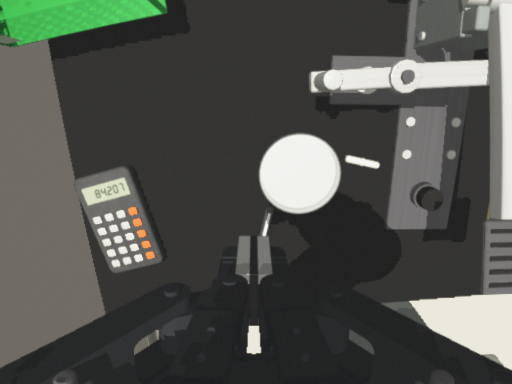

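The wrist view shows the peg top at about (331,80) and the post at (406,75), which agrees with the model. Moving behind the peg.

Emit:
carry_out --pt "0.02 0.027 0" --pt "0.039 0.053 0" --pt "0.039 0.053 0" --pt "0.039 0.053 0.04" --pt "0.039 0.053 0.08" --pt "0.039 0.053 0.115" --pt "0.039 0.053 0.115" --pt "0.039 0.053 0.115" --roll '[0,0,0,0,0,0,0,0]' --claw '[0,0,0,0,0,0,0,0]'

```text
clock: 4.1
position: [518.5, 143.3, 291.2]
ee_rot: [1.0, -0.03, 0.001, -0.0]
contact_force: [0.6, -0.5, 1.0]
gripper_width: -0.0
grasp_force: 0.0
```

```bash
python3 -c "
from h import *
go([fin(s,116,19) for s in (0,.2,.4,.6,.8,.95,1.1,1.2)])"
```

```text
4.1 tip [518.9 143.4 118.2] F [ 0.6 -0.5  1. ] w -0.04913524691799079
tool x in world [ 0.998 -0.059  0.002] z [ 0.002  0.001 -1.   ]
[543.7 140.3 116. ] -> [0.0249 0.0017 0.0022]
[557.1 142.  116. ] -> [ 0.0382 -0.0008  0.0023]
[570.6 140.9 116. ] -> [ 0.0517 -0.0006  0.0023]
[583.6 137.3 116. ] -> [0.0649 0.0023 0.0023]
[595.6 131.1 116. ] -> [0.0773 0.0078 0.0024]
[603.7 124.9 116. ] -> [0.0857 0.0134 0.0024]
[610.8 117.6 116. ] -> [0.0932 0.0203 0.0024]
[614.9 112.2 116. ] -> [0.0976 0.0255 0.0024]
```

Emit:
carry_out --pt "0.016 0.001 0" --pt "0.028 0 0" --pt "0.038 0 0" --pt "0.048 0 0" --pt "0.057 0.001 0" --pt "0.065 0.002 0" --pt "0.072 0.005 0" --pt "0.078 0.008 0" --roll '[0,0,0,0,0,0,0,0]' --claw '[0,0,0,0,0,0,0,0]'

```text
clock: 5.1
position: [596.0, 129.3, 289.6]
ee_rot: [1.0, -0.031, 0.0, -0.0]
contact_force: [-1.3, -0.0, 0.5]
gripper_width: 0.0
grasp_force: 0.5
```

Emit:
carry_out --pt "0.004 0.003 0" --pt "0.008 0.006 0" --pt "0.012 0.009 0" --pt "0.015 0.013 0" --pt "0.018 0.016 0" --pt "0.019 0.018 0" --pt "0.019 0.018 0" --roll '[0,0,0,0,0,0,0]' --claw '[0,0,0,0,0,0,0]'

```text
clock: 5.98
position: [612.2, 109.2, 289.5]
ee_rot: [1.0, -0.031, -0.002, 0.001]
contact_force: [-6.4, -2.2, 2.4]
gripper_width: 0.1
grasp_force: 2.9
```

Run:
```python
from h import *
go([])
for n in("top","scene"):
    p=get_image(n)
    for k,z in(("peg_top",141),("prop_tip",103)):
        for a in place_of(p,k)[:2]: print(n,k,round(a["conf"],2),a["at"],pt(p,a["at"],z).round(1))
    if n=="top": a=cv2.resize(p["img"][150:280,150:260,::-1],(500,590),interpolation=cv2.INTER_CUBIC);cv2.imwrite("pics/d.png",a)
print("peg at s", [(s,(U(-60+65*np.sin(s),78+65*np.cos(s),141)).round(0)) for s in(.8,1.,1.2,1.4)])
```

```text
5.975 tip [611.4 108.9 116.5] F [-6.4 -2.2  2.4] w 0.1191692367491458
tool x in world [ 0.998 -0.062 -0.005] z [-0.005 -0.002 -1.   ]
top prop_tip 0.83 [205.1, 239.3] [489.6  61.4 103. ]
scene peg_top 0.68 [222.4, 147.2] [624.8  96.9 141. ]
scene peg_top 0.64 [233.5, 177.0] [575.6 -65.3 141. ]
scene prop_tip 0.73 [273.3, 190.9] [ 663.  -120.4  103. ]
scene prop_tip 0.48 [181.8, 206.0] [430.2 -70.1 103. ]
peg at s [(0.8, array([608., 117., 141.])), (1.0, array([615., 106., 141.])), (1.2, array([621.,  94., 141.])), (1.4, array([623.,  81., 141.]))]
```

View pics/d.png

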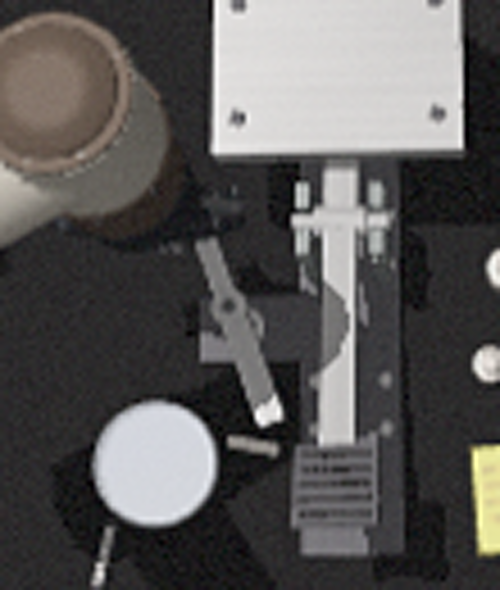

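The prop now points to (268,412) from its post at (227,303), so the swing is about 1.2 rad, clear of the lever with the flap shut. I back off, lift, and go over the tread.

Emit:
carry_out --pt "-0.015 -0.01 0" --pt "-0.03 -0.02 0" --pt "-0.04 -0.025 -0.03" --pt "-0.04 -0.025 -0.08" --pt "-0.06 0 -0.11" --pt "-0.09 0.03 -0.11" --pt "-0.13 0.07 -0.11" --pt "-0.16 0.09 -0.11" --roll '[0,0,0,0,0,0,0,0]' --claw '[0,0,0,0,0,0,0,0]'

```text
clock: 7.28
position: [446.0, 29.5, 400.0]
ee_rot: [1.0, -0.03, 0.001, -0.0]
contact_force: [-0.1, -0.6, 0.0]
gripper_width: 0.4
grasp_force: 0.0
```

Run:
```python
from h import *
A=lambda a:U(-196.8*np.cos(a),0,100+196.8*np.sin(a))
go([U(-186,0,200),U(-186,0,164),A(.2),A(.1),A(0),A(-.1),A(-.2),U(-193,0,56)])
for n in("top","scene"):
    p=get_image(n)
    for k,z in(("peg_top",141),("prop_tip",103),("tread",164)):
        for a in place_of(p,k)[:1]: print(n,k,round(a["conf"],2),a["at"],pt(p,a["at"],z).round(1))
```

```text
7.275 tip [446.3  29.6 227. ] F [-0.1 -0.6  0. ] w 0.3754258085275841
tool x in world [ 0.998 -0.061  0.002] z [ 0.002  0.001 -1.   ]
[428.3   4.  200. ] -> [-0.0164  0.0268  0.027 ]
[428.3   4.  164. ] -> [-0.0165  0.0268  0.063 ]
[421.5   4.4 139.1] -> [-0.0234  0.0268  0.0879]
[418.5   4.5 119.6] -> [-0.0264  0.0269  0.1073]
[417.6   4.6 100. ] -> [-0.0274  0.0269  0.127 ]
[418.5   4.5  80.4] -> [-0.0265  0.0269  0.1466]
[421.5   4.4  60.9] -> [-0.0236  0.0269  0.1661]
[421.3   4.4  56. ] -> [-0.0237  0.0269  0.171 ]
top peg_top 0.61 [189.3, 196.4] [622.3  98.4 141. ]
top tread 0.9 [222.3, 257.7] [424.7   6.7 164. ]
scene prop_tip 0.19 [206.2, 164.9] [566.4  86.1 103. ]
scene tread 0.65 [174.2, 172.6] [438.9 -10.4 164. ]
```

Emit:
carry_out --pt "-0.008 0.013 0.01" --pt "-0.0165 0.027 0.025" --pt "-0.0165 0.027 0.042" --pt "-0.0165 0.027 0.053" --pt "-0.017 0.027 0.062" --pt "-0.02 0.027 0.071" --pt "-0.022 0.027 0.08" --pt "-0.0235 0.027 0.088" --roll '[0,0,0,0,0,0,0,0]' --claw '[0,0,0,0,0,0,0,0]'

```text
clock: 8.68
position: [422.5, 4.6, 312.2]
ee_rot: [1.0, -0.03, -0.001, 0.001]
contact_force: [-5.7, 1.1, 11.7]
gripper_width: -0.3
grasp_force: 4.6
```

Run:
```python
from h import *
A=lambda a:U(-196.8*np.cos(a),0,100+196.8*np.sin(a))
go([A(.1),A(0),A(-.1),A(-.2),U(-193,0,56)])
```

```text
8.675 tip [422.1   4.4 139.2] F [-5.7  1.1 11.7] w -0.3376802227088499
tool x in world [ 0.998 -0.061 -0.002] z [-0.002 -0.001 -1.   ]
[418.5   4.5 119.6] -> [-0.0035  0.0001  0.0196]
[417.6   4.6 100. ] -> [-0.0045  0.      0.0392]
[418.5   4.5  80.4] -> [-0.0035  0.      0.0589]
[421.5   4.4  60.9] -> [-0.0005 -0.      0.0783]
[421.3   4.4  56. ] -> [-0.0006 -0.      0.0832]
```

Emit:
carry_out --pt "-0.002 0 0.01" --pt "-0.0035 0 0.02" --pt "-0.004 0 0.03" --pt "-0.0045 0 0.04" --pt "-0.004 0 0.05" --pt "-0.0035 0 0.06" --pt "-0.002 0 0.069" --pt "-0.001 0 0.076" --roll '[0,0,0,0,0,0,0,0]' --claw '[0,0,0,0,0,0,0,0]'

```text
clock: 9.68
position: [421.3, 4.6, 235.4]
ee_rot: [1.0, -0.031, -0.002, 0.001]
contact_force: [-4.8, 0.5, 5.1]
gripper_width: -0.1
grasp_force: 3.2
```

Emit:
carry_out --pt "0 0 0.003" --pt "0 0 0.006" --pt "0 0 0.008" --pt "0 0 0.008" --roll '[0,0,0,0]' --claw '[0,0,0,0]'

```text
clock: 10.18
position: [422.2, 4.7, 228.2]
ee_rot: [1.0, -0.03, -0.0, 0.0]
contact_force: [-1.7, -1.0, 6.5]
gripper_width: -0.0
grasp_force: 3.6
```

Run:
```python
from h import *
go([])
p=get_image("scene");cv2.imwrite("pics/e.png",cv2.resize(p["img"][110:260,110:330,::-1],None,fx=3,fy=3))
t=get_image("top")
for n,q in(("scene",p),("top",t)):
  for k in("flap_lip","tread","lever_pin","peg_top"):
    for a in place_of(q,k)[:1]: print(n,k,a["conf"],a["at"],pt(q,a["at"]).round(1))
P=np.array([pt(t,(u,v)) for u in range(190,260) for v in range(135,195)])
r=P-np.array([*O,0]);c,s=np.cos(YAW),np.sin(YAW)
x=c*r[:,0]+s*r[:,1];y=-s*r[:,0]+c*r[:,1]
m=(x>52)&(x<165)&(abs(y)<75)&(P[:,2]>110)
print("flap slope",np.arctan(-np.polyfit(x[m],P[m,2],1)[0]),m.sum())
```

```text
10.175 tip [422.2   4.6  55.2] F [-1.7 -1.   6.5] w -0.04497345989367974
tool x in world [ 0.998 -0.06  -0.   ] z [-0.    -0.001 -1.   ]
scene flap_lip 0.86 [253.7, 156.0] [667.9  -9.2 151.4]
scene tread 0.82 [172.3, 208.9] [425.1  -4.4  53.7]
scene lever_pin 0.72 [236.7, 175.6] [610.3 -17.8 109.8]
scene peg_top 0.86 [223.5, 143.8] [762.5 371.5  -1.3]
top flap_lip 0.95 [227.1, 177.5] [669.7 -23.6 153.1]
top lever_pin 0.97 [223.8, 197.5] [616.9  -6.4 109.4]
top peg_top 0.83 [190.1, 196.8] [621.   96.1 140.3]
flap slope 0.243444733821887 1574
```

View pics/e.png

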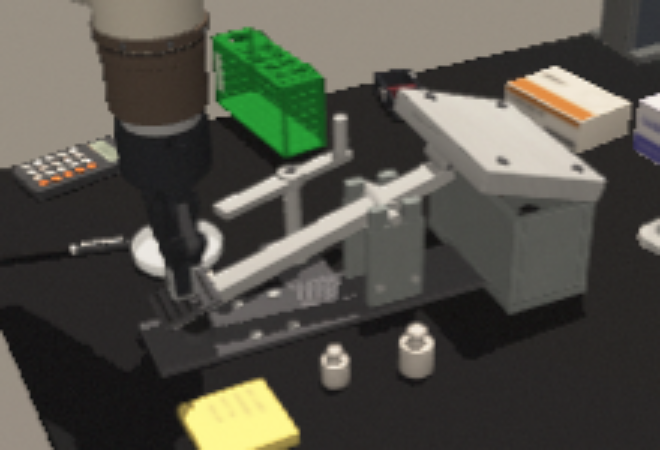

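The lever is nearly down and the flap raised (lip about (445,165)), with the prop clear. I press a little further onto the buffer.

Emit:
carry_out --pt "0 0 0.002" --pt "0 0 0.004" --pt "0 0 0.004" --pt "0 0 0.004" --roll '[0,0,0,0]' --claw '[0,0,0,0]'

```text
clock: 11.18
position: [422.7, 4.8, 225.0]
ee_rot: [1.0, -0.03, 0.001, 0.0]
contact_force: [-3.3, -2.0, 13.8]
gripper_width: -0.4
grasp_force: 6.4
```

```bash
cat >> h.py <<'E'
def slope():
    t=get_image("top");P=np.array([pt(t,(u,v)) for u in range(190,260) for v in range(135,195)])
    r=P-np.array([*O,0]);c,s=np.cos(YAW),np.sin(YAW)
    x=c*r[:,0]+s*r[:,1];y=-s*r[:,0]+c*r[:,1]
    m=(x>60)&(x<160)&(abs(y)<75)&(P[:,2]>122)
    for _ in range(6):
        f=np.polyfit(x[m],P[m,2],1);e=P[:,2]-np.polyval(f,x);m=(x>60)&(x<165)&(abs(y)<75)&(abs(e)<6)
    print("slope",np.arctan(-f[0]),m.sum(),"z at 100",np.polyval(f,100))
E
python3 -c "
from h import *
go([]);slope()"
```

```text
11.175 tip [423.    4.7  52. ] F [-3.3 -2.  13.8] w -0.39255841217394016
tool x in world [ 0.998 -0.06   0.002] z [ 0.002 -0.    -1.   ]
slope 0.3218103305244576 1352 z at 100 153.93161281754445
```

```bash
python3 -c "
from bench import *
print(job_done())"
```

```text
the job is handed in; nothing more can be done
None
```

I handed the job in with the prop swung clear (about 1.15–1.2 rad), the lever pressed onto its stop at about 14 N, and the flap held up at about 0.32 rad; the hand-in returned no verdict.

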